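# Lay the standing wine case down and stow it in the rack

## Task

First take the small wine bottle that stands between the tall empty wooden case and the low rack out of the way, and stand it upright on the free half of the serving tray. Then tip the case over onto its back, so that its sliding lid is on top, and slide it into the empty, green-lined berth of the rack until it is fully home against the back board. Leave the other bottle, the glass and the case already in the rack as they are.

Things in the scene. Friction and masses are not known exactly. Their poses are not given: they have to be found in the camera images.
- case_mid (a point): Centre of the tall empty pine case standing on end: closed box 90 deep (own x) x 100 wide (own y) x 250 mm tall (own z, up at the start), 0.4-0.7 kg, loose, too wide to grip. Own +x points out of its darker sliding lid, which looks away from the rack; pushed high on that side, along own -x, it goes over past 20 degrees and lies on its back: lid and own x up, 90 mm high
- berth (a point): Centre, at table height, of the rack's empty berth, lined with thin green felt (no step). Own y points out of its open end, x across, z up. 118 mm wide, 250 deep: back board 125 mm along -y, open front 125 mm along +y, so a case fully home is centred here. Pine dividers 70 high, 20 thick, last 30 mm bevelled 6 mm a side. Fixed; two berths 138 mm apart, either may be the empty one
- neighbour: Full wooden case lying in the rack's other berth, 100 wide (own x) x 250 long (own y) x 90 mm high, loose, about 1.1 kg. Origin: centre of its underside. To be left alone
- bottle_mid (a point): Half-way up, on the axis, of the small dark-green wine bottle with red foil and white label that stands between case and rack, loose, about 0.6 kg. 237 mm tall; body 60 mm diameter up to 128 mm, then a shoulder; neck 28 mm diameter from 182 mm to the top (its middle is 87 mm above this point). Own z is its axis, upwards
- tray_free (a point): Centre of the free half of the dark wooden tray, at its floor (8 mm over the table). Tray fixed, 260 (own x) x 130 mm (own y) outside, rim 7 mm thick and 18 mm high; this point is 65 mm from the tray's middle along own -x; the other bottle stands about 130 mm away along own +x
- tray_bottle_mid (a point): Half-way up, on the axis, of the other bottle (gold foil, buff label, same shape and size), loose, standing on the other half of the tray. To be left alone
- glass_mid (a point): Half-way up, on the axis, of a stemmed tasting glass, 155 mm tall, 65 mm wide, loose and light, standing on the table beyond the case. To be left alone
Not all that is in view belongs to the job. What is shaped like the part that bears case_mid but black is not meant.

How it is judged:
On the way, in this order (a step that is already met when the one before it is completed fails the run):
1. the bottle stands upright on the free half of the tray (x of bottle_mid in the frame of tray_free between -0.045 and 0.06 m and y of bottle_mid in the frame of tray_free between -0.045 and 0.045 m and z of bottle_mid in the frame of tray_free below 0.124 m and angle between bottle_mid's own z axis and vertical below 0.08 rad), for 0.2 s.
2. the case lies on its back on the table, lid on top (angle between case_mid's own x axis and vertical below 0.1 rad and height (world z) of case_mid below 0.055 m), for 0.2 s.
At the end, for the whole second after the job is handed in: The bottle stands upright (within 0.08 rad) on the free half of the tray, its foot inside the rim. The case lies flat on its back, lid up (within 0.1 rad), in the empty berth, parallel to it within 0.1 rad and within 12 mm of fully home; all stays so (all of step 1 and all of step 2 and angle between the z axis of case_mid and the y axis of berth, either way round below 0.1 rad and x of case_mid in the frame of berth between -0.02 and 0.02 m and y of case_mid in the frame of berth between -0.012 and 0.012 m); the robot touches nothing.
It fails at once if the bottle is knocked over (angle between bottle_mid's own z axis and vertical above 0.6 rad).
It fails at once if the other bottle is shifted by more than 30 mm or knocked over (distance of tray_bottle_mid from where it was at the start of the episode above 0.03 m or angle between tray_bottle_mid's own z axis and vertical above 0.4 rad).
It fails at once if the glass is shifted by more than 30 mm or knocked over (distance of glass_mid from where it was at the start of the episode above 0.03 m or angle between glass_mid's own z axis and vertical above 0.4 rad).
It fails at once if the case already in the rack is shifted by more than 25 mm (distance of neighbour from where it was at the start of the episode above 0.025 m).
It also fails if it takes over 72 s, if anything falls off the work surface, if the arm or the gripper's body presses on something with over 40 N, if the wrist force passes 120 N, or if a joint passes its speed limit or range.

## Robot

A 6-joint arm with a two-finger parallel gripper is mounted at the origin on the work surface. World frame = base frame: x ahead of the robot, y to its left, z up, the work surface at z = 0. Lengths are in m, angles in rad, forces in N, time in s.
With the tool pointing down it reaches from about 0.3 to 0.875 m from the base axis. Payload 6.4 kg.
Tool frame: the origin (TCP) lies between the finger pads; the fingertips stand 25 mm ahead of it and the grasp point (between the pads) lies 6 mm ahead of it; z points along the fingers, y is the line along which they close (so a half turn about z gives the same grasp; the last joint's range is limited). The gripper opens to 85 mm and grips with 20 to 120 N. Pads are 22 mm wide; open, the fingers measure 114 mm over their backs; the gripper's body (76 mm by 85 mm) begins 54 mm behind the grasp point. The pads swing forward as they close: fully open they stand 13 mm farther back than shut.
Start: joints at [0.982, 0.181, 1.607, -0, 1.354, -0.206], TCP at [0.215, 0.533, 0.256] pointing down, gripper open.
Joint ranges: [-2.99, 2.99], [-0.89, 2.07], [0.3, 2.58], [-1.14, 4.28], [0, 2.63], [-3.12, 3.12]. Speed limits (rad/s): [2.57, 2.57, 3.01, 3.14, 3.14, 3.14].

## Interface

Orientations are given as a unit quaternion [w, x, y, z].
In Python, from bench import ctrl gives the robot as it stands.
- The arm moves only by the tool servo_tool, never from a script. Its argument "series" is text: rows parted by semicolons, each of 7 numbers parted by spaces: the gripper command: -1 is fully open, 1 is shut, values between are in proportion, then the shift along the tool's x, y, z in m, then the turn, a rotation vector about the tool's x, y, z in degrees. A call has 1 to 12 rows; each row is the pose to reach, as a shift and turn from the pose commanded when the call began, along the tool's axes at that moment; what a row does not reach only later rows make up. A row lasts 1/12 s, in which the tool goes at most 41.7 mm and 7.16 degrees, less where a joint would pass 70% of its speed; a pose out of reach is approached as far as the arm can. A call with a gripper value outside its range is refused whole. The fingers move at their own pace and stop on an object; the grip force is fixed at half the most. Time passes only in rows, so rows that repeat a pose let the fingers close. It gives the time, the measured TCP pose, the force, the opening and the grip force at its end, in the units of the state.
- ctrl.get_obs(): the state, without advancing time (a new reading comes with each control period).
- ctrl.camera(name): name is "scene" or "top" or "wrist"; returns a dict with "img" (420x560x3 uint8, red, green, blue), "z_map" (420x560 float32, m along the optical axis (not along the pixel's ray), 0 where there is no reading), "fovy" (degrees; the focal length in pixels is half the picture's height over the tangent of half this angle, whatever the lens; pixels are square), "cx", "cy" (the principal point, pixels), "extrinsics" (4x4, takes a point from camera to world coordinates); the wrist camera has in their place "T_tool_cam" (4x4, takes a point from camera to tool coordinates, whose origin is the TCP and whose axes are the flange's). Camera axes: x right, y down, z forward; pixel columns grow to the right and rows downward; lengths in m; the calibration is good to about 2 mm. A picture is of the moment at which its call begins: read the wrist's pose just before it.
- ctrl.hand_in(): hands the job in; it is judged then, once.
The state is a dict: "time_s": time; "q": joint angles; "dq": joint speeds; "joint_efforts": joint torques, N m; "eef_pos": TCP position; "eef_rot": TCP orientation; "wrist_force": force on the tool from outside, world axes, zero at the start; "torque": the same for the moment, N m; "opening": opening from 0.0 (shut) to 1.0 (fully open); "grasp_force": force on a finger pad.
Only numpy, scipy, OpenCV 4.12 (cv2) and the standard library are available. Lean on these libraries where they do the work, as an engineer would, in place of code of your own. Each camera call takes 0.05 s, during which the arm holds its last target. There are 200 camera calls.

## Working session

There is one attempt and no reset: what is moved stays moved. The work goes in short steps, Python scripts to look and compute and a tool call to move; the robot and the scene stay as the last step left them, time stands still between calls to the robot, and variables do not carry over. Pictures are saved under pics/ and viewed, at most 10 in all, crops included, and the job is handed in when it is done.

Besides the shell and the picture viewer there is one more tool, called as a command line: name --argument value ..., lists and objects as JSON in quotes. servo_tool: Moves the arm, as the interface text tells. Its arguments: {"type":"object","properties":{"series":{"type":"string"}},"required":["series"]}

```bash
mkdir -p pics; cat > h.py <<'E'
import numpy as np, cv2, pickle
from scipy.spatial.transform import Rotation as R
from bench import ctrl
def snap(n,f):
    c=ctrl.camera(n); pickle.dump(c,open(f'pics/{f}.pkl','wb')); cv2.imwrite(f'pics/{f}.png',c['img'][:,:,::-1]); return c
def load(f): return pickle.load(open(f'pics/{f}.pkl','rb'))
def cloud(c):
    z=c['z_map']; H,W=z.shape; f=H/2/np.tan(np.radians(c['fovy'])/2)
    u,v=np.meshgrid(np.arange(W),np.arange(H))
    p=np.stack([(u-c['cx'])/f*z,(v-c['cy'])/f*z,z],-1)
    T=c['extrinsics']; return p@T[:3,:3].T+T[:3,3]
def tool(o=None):
    o=o or ctrl.get_obs(); q=o['eef_rot']; return np.array(o['eef_pos']),R.from_quat([q[1],q[2],q[3],q[0]]).as_matrix()
E
python3 - <<'E'
from h import *
print(ctrl.get_obs())
for n in('scene','top'):
    c=snap(n,n+'0'); print(n,c['fovy'],c['cx'],c['cy'],c['extrinsics'].round(3).tolist())
E
```

```text
{'time_s': 0.0, 'q': array([ 9.81680552e-01,  1.81553733e-01,  1.60801267e+00,  2.79525479e-05,
        1.35378057e+00, -2.06274556e-01]), 'dq': array([ 0.00029649,  0.00104066, -0.00059254,  0.00076062, -0.00207118,
        0.00108145]), 'joint_efforts': array([-3.04923078e-04, -4.44882166e+01, -3.51333725e+01, -4.06733052e-04,
        9.20120539e-03, -3.90167361e-05]), 'eef_pos': array([0.21447129, 0.53295985, 0.25537472]), 'eef_rot': array([-3.52299886e-04,  1.90256641e-01,  9.81733997e-01, -8.03417777e-04]), 'wrist_force': array([1.38519544, 0.12125134, 0.084958  ]), 'torque': array([-0.01624668, -0.00521406,  0.02366936]), 'grasp_force': 0.0, 'opening': 1.0007276234722666}
scene 55.83567907035448 285.01946469914003 208.39423549401425 [[0.867, 0.275, -0.415, 0.923], [0.498, -0.46, 0.735, -0.572], [0.011, -0.844, -0.536, 0.659], [0.0, 0.0, 0.0, 1.0]]
top 43.03288847907828 274.70750506087734 210.09305619287156 [[0.021, -0.989, 0.15, 0.287], [-1.0, -0.024, -0.02, 0.179], [0.024, -0.149, -0.989, 1.477], [0.0, 0.0, 0.0, 1.0]]
```

View pics/scene0.png

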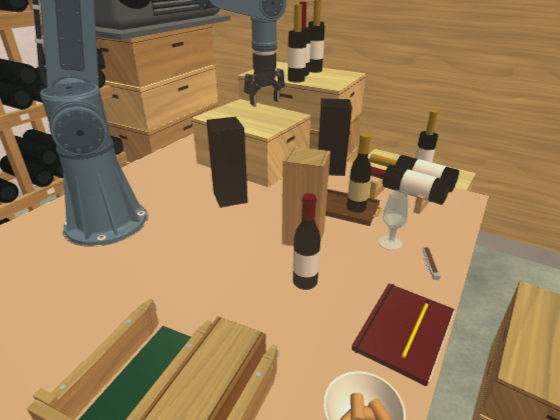

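View pics/top0.png

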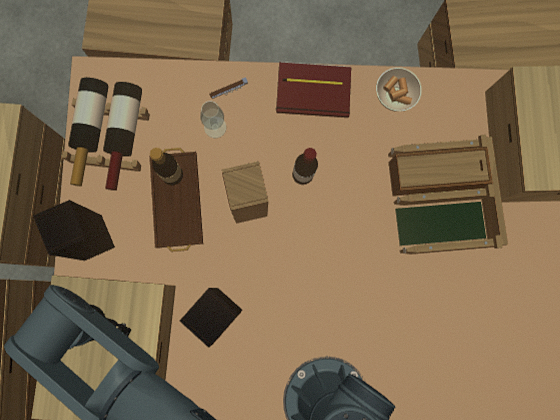

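The scene picture shows these candidates:
- **Bottles:** the red-foil one at scene (307,245) / top (305,165) is the target. The gold-foil one at scene (360,185) / top (165,165) stands on the tray, and the lying and background bottles at (420,175) and (300,45) are not ours.
- **Cases:** the pine one at scene (305,200) / top (245,190) is the target. The black ones at (228,160) and (333,135) are decoys.
- **Rack:** the green berth is at top (440,224).

```bash
python3 - <<'E'
from h import *
T=load('top0');S=load('scene0');pt=cloud(T);ps=cloud(S)
cr=T['img'][100:270,140:520,::-1]; cv2.imwrite('pics/crop.png',cv2.resize(cr,None,fx=2,fy=2,interpolation=cv2.INTER_CUBIC))
for n,(u,v) in dict(table=(350,300),foil=(309,155),casetop=(241,180),traybot=(158,154),trayfree=(178,220),felt=(440,224),nb=(440,170),glass=(211,110),fr_div=(397,249),rightback=(497,200)).items(): print(n,pt[v,u].round(3))
A=np.concatenate([pt.reshape(-1,3),ps.reshape(-1,3)]); C=np.concatenate([T['img'].reshape(-1,3),S['img'].reshape(-1,3)]).astype(int)
src=np.r_[np.zeros(pt[...,0].size),np.ones(ps[...,0].size)]
def box(c,r,z0,z1): return (np.abs(A[:,:2]-c).max(1)<r)&(A[:,2]>z0)&(A[:,2]<z1)
from scipy.optimize import least_squares
def circ(m,r,c0):
    P=A[m]; return least_squares(lambda c:np.hypot(*(P[:,:2]-c).T)-r,c0,loss='soft_l1',f_scale=.002).x
for n,(u,v) in dict(bottle=(309,155),traybot=(158,154)).items():
    c=pt[v,u,:2]
    for s in (0,1):
        for z0,z1,r in((.02,.12,.03),(.19,.23,.014)):
            m=box(c,.045,z0,z1)&(src==s)
            if m.sum()>10: print(n,s,z0,m.sum(),circ(m,r,c).round(4))
# case top
c=pt[180,241,:2]
for s in(0,1):
    m=box(c,.1,.242,.262)&(src==s); P=A[m]; r=cv2.minAreaRect((P[:,:2]*1000).astype(np.float32)); print('case',s,m.sum(),r,np.median(P[:,2]))
# side walls of case (normals) via mid-height pts from scene
m=box(c,.1,.03,.23); P=A[m]; r=cv2.minAreaRect((P[:,:2]*1000).astype(np.float32)); print('casebody',m.sum(),r)
# felt
g=(C[:,1]>C[:,0]+20)&(C[:,1]>C[:,2])&(np.abs(A[:,2])<.012)
for s in(0,1):
    m=g&(src==s); P=A[m]; P=P[P[:,1]<-.1]; r=cv2.minAreaRect((P[:,:2]*1000).astype(np.float32)); print('felt',s,len(P),r,P.min(0).round(3),P.max(0).round(3))
# tray floor, topview
m=box(pt[220,178,:2],.2,.004,.012)&(C.sum(1)<260)&(src==0);P=A[m];print('tray',m.sum(),cv2.minAreaRect((P[:,:2]*1000).astype(np.float32)))
m=box(pt[220,178,:2],.2,.004,.024)&(C.sum(1)<260)&(src==0);P=A[m];print('tray',m.sum(),cv2.minAreaRect((P[:,:2]*1000).astype(np.float32)))
# rack divider tops
m=(A[:,2]>.062)&(A[:,2]<.076)&(src==0)&(A[:,1]<-.05)&(A[:,1]>-.5)&(A[:,0]>.2)&(A[:,0]<.75);P=A[m];print('div',m.sum(),cv2.minAreaRect((P[:,:2]*1000).astype(np.float32)),np.percentile(P,[2,98],axis=0).round(3).tolist())
E
```

```text
table [ 0.266 -0.063 -0.001]
foil [0.61  0.074 0.237]
casetop [0.542 0.235 0.251]
traybot [0.601 0.433 0.244]
trayfree [0.475 0.416 0.007]
felt [ 0.482 -0.318 -0.002]
nb [ 0.617 -0.291  0.09 ]
glass [0.77 0.33 0.08]
fr_div [ 0.409 -0.194  0.001]
rightback [ 0.54  -0.444  0.085]
bottle 0 0.02 174 [0.6139 0.073 ]
bottle 0 0.19 44 [0.6138 0.0726]
bottle 1 0.02 868 [0.6159 0.0744]
bottle 1 0.19 208 [0.6161 0.0742]
traybot 0 0.02 213 [0.6019 0.4392]
traybot 0 0.19 59 [0.602  0.4389]
traybot 1 0.02 592 [0.604  0.4408]
traybot 1 0.19 135 [0.6035 0.4406]
case 0 1626 ((529.0419921875, 226.54690551757812), (101.02013397216797, 91.22073364257812), 14.307908058166504) 0.2503150411979871
case 1 756 ((532.1041870117188, 225.98939514160156), (101.44273376464844, 92.35828399658203), 15.748063087463379) 0.24928297417329473
casebody 2585 ((530.6639404296875, 224.6271514892578), (103.79499816894531, 97.60891723632812), 14.584962844848633)
felt 0 36 ((489.0565185546875, -353.8467712402344), (101.54159545898438, 176.69464111328125), 6.364001750946045) [ 0.438 -0.445 -0.008] [ 0.548 -0.261  0.007]
felt 1 3628 ((465.9404296875, -305.1507568359375), (71.66047668457031, 219.16481018066406), 6.293304920196533) [ 0.422 -0.418 -0.004] [ 0.51  -0.194  0.004]
tray 2400 ((447.83441162109375, 478.07696533203125), (419.14453125, 298.7702941894531), 13.202824592590332)
tray 3526 ((478.2297058105469, 421.7205810546875), (382.4792785644531, 387.6082458496094), 73.81987762451172)
div 2295 ((566.8584594726562, -337.27301025390625), (332.58551025390625, 314.5503845214844), 6.854694843292236) [[0.402, -0.471, 0.063], [0.707, -0.178, 0.075]]
```

View pics/crop.png

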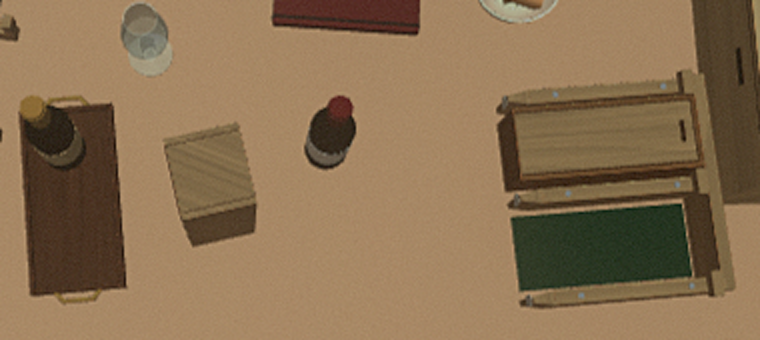

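The crop shows the red-foil bottle at crop (330,130), between the pine case at (210,175) and the rack. The green berth at (600,245) is empty. The choices hold.

```bash
python3 - <<'E'
from h import *
T=load('top0');S=load('scene0');pt=cloud(T);ps=cloud(S)
# tray
hsv=T['img'].astype(int); m=((hsv.sum(2)<230)&(pt[...,2]>.0)&(pt[...,2]<.03)).astype(np.uint8)
m=cv2.morphologyEx(m,cv2.MORPH_OPEN,np.ones((5,5),np.uint8))
n,l=cv2.connectedComponents(m); P=pt[l==l[215,178]]; print('tray',l[215,178],len(P),cv2.minAreaRect((P[:,:2]*1000).astype(np.float32)),P.min(0),P.max(0))
# black boxes
for u,v in((211,315),(70,228)):
    c=pt[v,u]; Q=pt.reshape(-1,3); Q=Q[(np.abs(Q[:,:2]-c[:2]).max(1)<.12)&(np.abs(Q[:,2]-c[2])<.012)]; print('black',c.round(3),cv2.minAreaRect((Q[:,:2]*1000).astype(np.float32)))
# rack
for nm,Q in(('top',pt.reshape(-1,3)),('scene',ps.reshape(-1,3))):
  best=None
  for d in np.arange(4,9,.25):
    a=np.radians(d); e1=np.array([np.cos(a),np.sin(a)]); s=Q[(Q[:,2]>.064)&(Q[:,2]<.075)&(Q[:,1]<-.15)&(Q[:,1]>-.5)&(Q[:,0]>.38)&(Q[:,0]<.75)]
    h=np.histogram(s[:,:2]@e1,bins=np.arange(.3,.75,.004))[0]; k=(h.astype(float)**2).sum()
    if best is None or k>best[0]: best=(k,d)
  a=np.radians(best[1]); e1=np.array([np.cos(a),np.sin(a)]);e2=np.array([-e1[1],e1[0]])
  h,e=np.histogram(s[:,:2]@e1,bins=np.arange(.3,.75,.004)); print(nm,'ang',best[1],[(round(x,3),int(c)) for x,c in zip(e,h) if c>10])
  w=s[:,:2]@e2; h,e=np.histogram(w,bins=np.arange(-.6,-.1,.005)); print(' y',[(round(x,3),int(c)) for x,c in zip(e,h) if c>5])
  b=Q[(Q[:,2]>.08)&(Q[:,2]<.3)&(Q[:,1]<-.35)&(Q[:,1]>-.55)&(Q[:,0]>.38)&(Q[:,0]<.5)]; w=b[:,:2]@e2
  if len(b): print(' board',len(b),np.percentile(w,[2,50,98]).round(3),np.percentile(b[:,2],[5,95]).round(3))
p,Rt=tool(); print(Rt.round(4).tolist())
for t in([.615,.0737,.33],[.615,.0737,.214]): print((Rt.T@(np.array(t)-p)).round(4))
E
```

```text
tray 2 3576 ((532.6902465820312, 424.3652038574219), (260.1318664550781, 129.58364868164062), 6.603644847869873) [4.00386277e-01 3.45948267e-01 7.08923568e-05] [0.66813599 0.4963589  0.02937653]
black [0.23  0.293 0.246] ((224.1903839111328, 297.9925537109375), (91.14112854003906, 100.57289123535156), 50.096832275390625)
black [0.419 0.622 0.253] ((421.4532775878906, 648.7581787109375), (102.69944763183594, 91.06361389160156), 26.162113189697266)
top ang 6.25 [(np.float64(0.364), 25), (np.float64(0.368), 120), (np.float64(0.372), 126), (np.float64(0.376), 120), (np.float64(0.38), 124), (np.float64(0.384), 87), (np.float64(0.504), 94), (np.float64(0.508), 122), (np.float64(0.512), 123), (np.float64(0.516), 111), (np.float64(0.52), 119), (np.float64(0.524), 38), (np.float64(0.532), 65), (np.float64(0.64), 45), (np.float64(0.644), 114), (np.float64(0.648), 109), (np.float64(0.652), 115), (np.float64(0.656), 122), (np.float64(0.66), 77)]
 y [(np.float64(-0.545), 17), (np.float64(-0.54), 57), (np.float64(-0.535), 54), (np.float64(-0.53), 6), (np.float64(-0.5), 8), (np.float64(-0.495), 70)
[... 2592 characters left out ...]
5), 106), (np.float64(-0.34), 93), (np.float64(-0.335), 104), (np.float64(-0.33), 95), (np.float64(-0.325), 93), (np.float64(-0.32), 90), (np.float64(-0.315), 95), (np.float64(-0.31), 89), (np.float64(-0.305), 81), (np.float64(-0.3), 88), (np.float64(-0.295), 80), (np.float64(-0.29), 86), (np.float64(-0.285), 75), (np.float64(-0.28), 88), (np.float64(-0.275), 71), (np.float64(-0.27), 76), (np.float64(-0.265), 69), (np.float64(-0.26), 67), (np.float64(-0.255), 61), (np.float64(-0.25), 45), (np.float64(-0.245), 42)]
 board 741 [-0.508 -0.494 -0.477] [0.083 0.089]
[[-0.9276, 0.3735, -0.0009], [0.3735, 0.9276, -0.0013], [0.0003, -0.0015, -1.0]]
[-0.543  -0.2766 -0.0743]
[-0.5431 -0.2764  0.0417]
```

servo_tool --series "-1 0 0 -0.04 0 0 0;-1 0 0 -0.085 0 0 0;-1 -0.04 -0.02 -0.085 0 0 0;-1 -0.08 -0.04 -0.085 0 0 0;-1 -0.11 -0.055 -0.085 0 0 0;-1 -0.147 -0.075 -0.085 0 0 0;-1 -0.184 -0.094 -0.085 0 0 0;-1 -0.22 -0.112 -0.085 0 0 0;-1 -0.257 -0.131 -0.085 0 0 0;-1 -0.294 -0.15 -0.085 0 0 0;-1 -0.33 -0.168 -0.085 0 0 0;-1 -0.366 -0.186 -0.085 0 0 0"

```text
time_s: 1.1
eef_pos: [0.4856, 0.2223, 0.341]
eef_rot: [-0.0, 0.19, 0.982, -0.0]
wrist_force: [0.4, 1.0, -0.7]
opening: 0.995
grasp_force: 0.0
```

servo_tool --series "-1 -0.037 -0.019 0 0 0 0;-1 -0.074 -0.038 0 0 0 0;-1 -0.11 -0.056 0 0 0 0;-1 -0.147 -0.075 0 0 0 0;-1 -0.177 -0.09 0 0 0 0;-1 -0.177 -0.09 0 0 0 0;-1 -0.177 -0.09 0 0 0 0"

```text
time_s: 1.68
eef_pos: [0.6158, 0.0728, 0.3399]
eef_rot: [-0.001, 0.192, 0.981, -0.0]
wrist_force: [-0.7, -0.5, 0.0]
opening: 1.0
grasp_force: 0.0
```

```bash
python3 - <<'E'
from h import *
p,Rt=tool(); print(p,Rt.round(4).tolist(),ctrl.get_obs()['q'].round(3))
print((Rt.T@(np.array([.615,.0737,.214])-p)).round(4))
E
```

```text
[0.61580614 0.07281825 0.33990322] [[-0.9264, 0.3764, -0.0023], [0.3764, 0.9265, 0.0003], [0.0022, -0.0006, -1.0]] [-0.073  0.228  1.384  0.     1.532 -1.258]
[0.0008 0.0006 0.1259]
```

servo_tool --series "-1 0 0 0.03 0 0 0;-1 0 0 0.06 0 0 0;-1 0 0 0.09 0 0 0;-1 0 0 0.115 0 0 0;-1 0 0 0.126 0 0 0;-1 0 0 0.126 0 0 0;0 0 0 0.126 0 0 0;0.5 0 0 0.126 0 0 0;1 0 0 0.126 0 0 0;1 0 0 0.126 0 0 0;1 0 0 0.126 0 0 0;1 0 0 0.126 0 0 0"

```text
time_s: 2.68
eef_pos: [0.6161, 0.074, 0.217]
eef_rot: [0.001, 0.19, 0.982, -0.0]
wrist_force: [-1.4, -1.1, 6.5]
opening: 0.316
grasp_force: 59.3
```

servo_tool --series "1 0 0 0 0 0 0;1 0 0 0 0 0 0;1 0 0 0 0 0 0;1 0 0 -0.01 0 0 0;1 0 0 -0.025 0 0 0;1 0 0 -0.045 0 0 0;1 0 0 -0.065 0 0 0;1 0 0 -0.08 0 0 0;1 0 0 -0.08 0 0 0"

```text
time_s: 3.43
eef_pos: [0.6165, 0.0747, 0.2986]
eef_rot: [0.002, 0.19, 0.982, 0.0]
wrist_force: [1.8, -0.0, -6.0]
opening: 0.311
grasp_force: 59.8
```

```bash
python3 - <<'E'
from h import *
o=ctrl.get_obs();p,Rt=tool(o); print(p,Rt.round(4).tolist(),o['opening'],o['grasp_force'])
for t in([.43,.07,p[2]],[.395,.2,p[2]],[.395,.30,p[2]],[.468,.417,p[2]]):
  print((Rt.T@(np.array(t)-p)).round(4))
E
```

```text
[0.61648118 0.07468964 0.2986246 ] [[-0.9276, 0.3734, 0.0045], [0.3735, 0.9276, 0.0001], [-0.0042, 0.0018, -1.0]] 0.3113369594358737 59.77645047940314
[ 0.1712 -0.074  -0.0008]
[ 0.2523  0.0335 -0.001 ]
[ 0.2896  0.1263 -0.001 ]
[ 0.2656  0.2621 -0.0006]
```

servo_tool --series "1 0.015 -0.006 0 0 0 0;1 0.037 -0.016 0 0 0 0;1 0.06 -0.026 0 0 0 0;1 0.083 -0.036 0 0 0 0;1 0.106 -0.046 0 0 0 0;1 0.129 -0.054 0 0 0 0;1 0.152 -0.058 0 0 0 0;1 0.174 -0.052 0 0 0 0;1 0.192 -0.036 0 0 0 0;1 0.208 -0.018 0 0 0 0;1 0.224 0 0 0 0 0;1 0.239 0.02 0 0 0 0"

```text
time_s: 4.43
eef_pos: [0.3994, 0.1831, 0.2938]
eef_rot: [-0.001, 0.191, 0.982, -0.0]
wrist_force: [0.4, -0.2, -6.4]
opening: 0.313
grasp_force: 60.1
```

servo_tool --series "1 0.013 0.014 0 0 0 0;1 0.024 0.036 0 0 0 0;1 0.033 0.06 0 0 0 0;1 0.041 0.084 0 0 0 0;1 0.046 0.108 0 0 0 0;1 0.047 0.133 0 0 0 0;1 0.045 0.158 0 0 0 0;1 0.041 0.183 0 0 0 0;1 0.036 0.206 0 0 0 0;1 0.031 0.225 0 0 0 0;1 0.027 0.238 0 0 0 0;1 0.026 0.242 0 0 0 0"

```text
time_s: 5.43
eef_pos: [0.4675, 0.4176, 0.2927]
eef_rot: [-0.001, 0.19, 0.982, -0.001]
wrist_force: [-0.3, -0.3, -6.8]
opening: 0.305
grasp_force: 60.4
```

servo_tool --series "1 0 0 0 0 0 0;1 0 0 0 0 0 0;1 0 0 0 0 0 0"

```text
time_s: 5.68
eef_pos: [0.4667, 0.4158, 0.2945]
eef_rot: [-0.001, 0.19, 0.982, -0.001]
wrist_force: [-0.1, 1.4, -6.4]
opening: 0.31
grasp_force: 60.4
```

```bash
python3 - <<'E'
from h import *
o=ctrl.get_obs();p,Rt=tool(o); print(p,Rt.round(4).tolist(),o['opening'],o['grasp_force'])
print((Rt.T@(np.array([.468,.417,.226])-p)).round(4))
c=snap('scene','s1');q=cloud(c).reshape(-1,3)
from scipy.optimize import least_squares
for z0,z1 in((.08,.12),(.13,.17)):
  m=(np.abs(q[:,:2]-p[:2]).max(1)<.045)&(q[:,2]>z0)&(q[:,2]<z1);P=q[m]
  print(len(P),least_squares(lambda c:np.hypot(*(P[:,:2]-c).T)-.03,p[:2],loss='soft_l1',f_scale=.002).x)
m=(np.abs(q[:,:2]-p[:2]).max(1)<.05)&(q[:,2]>.04);print('lowest',np.percentile(q[m,2],[0,1]))
E
```

```text
[0.46665177 0.41577758 0.2945221 ] [[-0.9275, 0.3737, -0.0016], [0.3737, 0.9275, -0.0011], [0.0011, -0.0016, -1.0]] 0.31003974201074436 60.39700440131128
[-0.0009  0.0017  0.0685]
0 [0.46665177 0.41577758]
0 [0.46665177 0.41577758]
lowest [0.18077836 0.19519305]
```

View pics/s1.png

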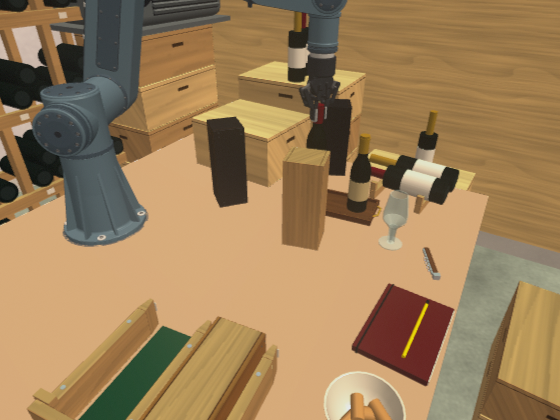

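The red foil is in the gripper at (320,112), with the bottle hidden behind the case. I'll lower it.

servo_tool --series "1 0 0 0.015 0 0 0;1 0 0 0.03 0 0 0;1 0 0 0.045 0 0 0;1 0 0 0.057 0 0 0;1 0 0 0.062 0 0 0;1 0 0 0.064 0 0 0;1 0 0 0.066 0 0 0;1 0 0 0.068 0 0 0;1 0 0 0.068 0 0 0;1 0 0 0.068 0 0 0"

```text
time_s: 6.57
eef_pos: [0.4677, 0.4168, 0.228]
eef_rot: [0.0, 0.19, 0.982, 0.0]
wrist_force: [0.2, -0.3, -5.9]
opening: 0.312
grasp_force: 60.4
```

servo_tool --series "1 0 0 0.001 0 0 0;1 0 0 0.002 0 0 0;1 0 0 0.002 0 0 0;1 0 0 0.002 0 0 0"

```text
time_s: 6.9
eef_pos: [0.4674, 0.4166, 0.2253]
eef_rot: [-0.0, 0.19, 0.982, -0.0]
wrist_force: [-0.1, -0.5, -6.9]
opening: 0.313
grasp_force: 60.4
```

servo_tool --series "1 0 0 0.001 0 0 0;1 0 0 0.002 0 0 0;1 0 0 0.002 0 0 0;1 0 0 0.002 0 0 0"

```text
time_s: 7.23
eef_pos: [0.4679, 0.4168, 0.225]
eef_rot: [0.001, 0.19, 0.982, 0.001]
wrist_force: [-2.5, -2.4, 5.9]
opening: 0.311
grasp_force: 61.8
```

servo_tool --series "0.2 0 0 -0.001 0 0 0;-0.2 0 0 -0.001 0 0 0;-0.6 0 0 -0.001 0 0 0;-1 0 0 -0.001 0 0 0;-1 0 0 -0.001 0 0 0;-1 0 0 -0.001 0 0 0;-1 0 0 -0.015 0 0 0;-1 0 0 -0.035 0 0 0;-1 0 0 -0.065 0 0 0;-1 0 0 -0.095 0 0 0;-1 0 0 -0.11 0 0 0;-1 0 0 -0.11 0 0 0"

```text
time_s: 8.23
eef_pos: [0.469, 0.4176, 0.3386]
eef_rot: [0.003, 0.19, 0.982, 0.003]
wrist_force: [-0.1, -0.3, 0.2]
opening: 1.0
grasp_force: 0.0
```

servo_tool --series "-0.2 0 0 0 0 0 7;0 0 0 0 0 0 14;0 0 0 0 0 0 21;0 0 0 0 0 0 28;0 0 0 0 0 0 35;0 0 0 0 0 0 42;0 0 0 0 0 0 49;0 0 0 0 0 0 54;0 0 0 0 0 0 54;0 0 0 0 0 0 54"

```text
time_s: 9.07
eef_pos: [0.4671, 0.4164, 0.3321]
eef_rot: [-0.0, 0.614, 0.789, -0.001]
wrist_force: [-0.1, -0.7, 0.5]
opening: 0.5
grasp_force: 0.0
```

```bash
python3 - <<'E'
from h import *
o=ctrl.get_obs();p,Rt=tool(o); print(p,Rt.round(4).tolist(),o['opening'],o['q'].round(2))
for t in([.504,.328,p[2]],[.504,.328,.238],[.519,.27,.238]): print((Rt.T@(np.array(t)-p)).round(4))
c=snap('top','t2');q=cloud(c).reshape(-1,3)
from scipy.optimize import least_squares
for z0,z1,r in((.03,.13,.03),(.2,.247,.014)):
  m=(np.abs(q[:,:2]-[.468,.417]).max(1)<.045)&(q[:,2]>z0)&(q[:,2]<z1);P=q[m]
  print(len(P),P[:,2].max() if len(P) else 0,least_squares(lambda c:np.hypot(*(P[:,:2]-c).T)-r,[.468,.417],loss='soft_l1',f_scale=.002).x if len(P) else 0)
m=(np.abs(q[:,:2]-[.53,.226]).max(1)<.1)&(np.abs(q[:,2]-.25)<.01);print(cv2.minAreaRect((q[m,:2]*1000).astype(np.float32)))
E
```

```text
[0.46710318 0.41639674 0.3320548 ] [[-0.2458, 0.9693, -0.0015], [0.9693, 0.2458, -0.0008], [-0.0005, -0.0016, -1.0]] 0.5000007921738461 [0.54 0.24 1.38 0.   1.52 0.29]
[-0.0948  0.014   0.    ]
[-0.0947  0.0142  0.0941]
[-0.1546  0.0145  0.0941]
37 0.12968609214518945 [0.46598637 0.41653982]
55 0.24655874090705243 [0.45940279 0.42317829]
((529.1604614257812, 226.66763305664062), (100.83423614501953, 91.21343231201172), 14.319633483886719)
```

View pics/t2.png

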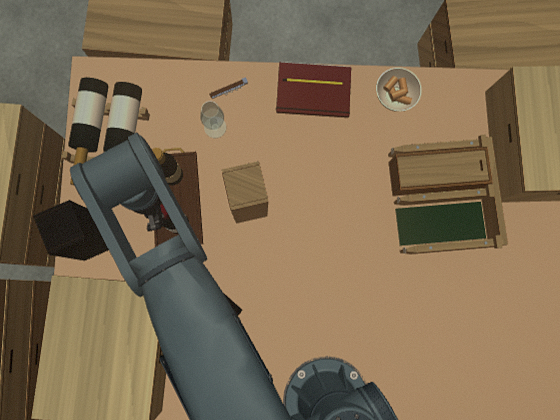

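The top view shows the arm over the tray and the bottle below it, measured upright at (0.466, 0.417). The case at (245,190) hasn't moved. Next I move in behind the lid.

servo_tool --series "0 -0.03 0.005 0 0 0 0;0 -0.065 0.01 0 0 0 0;0 -0.093 0.0145 0 0 0 0;0 -0.095 0.0145 0 0 0 0;0 -0.095 0.0145 0.03 0 0 0;0 -0.095 0.0145 0.06 0 0 0;0 -0.095 0.0145 0.085 0 0 0;0 -0.095 0.0145 0.094 0 0 0;0 -0.105 0.0145 0.094 0 0 0;0 -0.115 0.0145 0.094 0 0 0;0 -0.125 0.0145 0.094 0 0 0;0 -0.135 0.0145 0.094 0 0 0"

```text
time_s: 10.12
eef_pos: [0.5157, 0.2883, 0.2416]
eef_rot: [0.001, 0.615, 0.788, 0.001]
wrist_force: [0.3, 0.3, 0.3]
opening: 0.498
grasp_force: 0.0
```

servo_tool --series "0 -0.008 0 0 0 0 0;0 -0.016 0 0 0 0 0;0 -0.024 0 0 0 0 0;0 -0.032 0 0 0 0 0;0 -0.04 0 0 0 0 0;0 -0.048 0 0 0 0 0"

```text
time_s: 10.62
eef_pos: [0.5261, 0.2418, 0.2394]
eef_rot: [0.0, 0.615, 0.788, 0.0]
wrist_force: [-0.5, 0.4, 1.7]
opening: 0.501
grasp_force: 0.4
```

servo_tool --series "0 -0.008 0 0 0 0 0;0 -0.016 0 0 0 0 0;0 -0.024 0 0 0 0 0;0 -0.032 0 0 0 0 0;0 -0.04 0 0 0 0 0;0 -0.048 0 0 0 0 0;0 -0.054 0 0 0 0 0;0 -0.054 0 0 0 0 0;0 -0.054 0 0 0 0 0;0 -0.054 0 0 0 0 0"

```text
time_s: 11.45
eef_pos: [0.539, 0.1903, 0.2393]
eef_rot: [-0.0, 0.615, 0.788, 0.0]
wrist_force: [0.1, 0.0, -0.1]
opening: 0.499
grasp_force: 0.0
```

```bash
python3 - <<'E'
from h import *
o=ctrl.get_obs();p,Rt=tool(o); print(p)
c=snap('top','t3');snap('scene','s3');q=cloud(c).reshape(-1,3)
m=(q[:,0]>.45)&(q[:,0]<.7)&(q[:,1]>-.15)&(q[:,1]<.25)&(q[:,2]>.03)&(q[:,2]<.3);P=q[m]
print(len(P),np.percentile(P[:,2],[5,50,95]));P=P[np.abs(P[:,2]-.09)<.01];print(len(P),cv2.minAreaRect((P[:,:2]*1000).astype(np.float32)) if len(P) else 0)
E
```

```text
[0.53903106 0.19034036 0.23927506]
2936 [0.06817837 0.10155382 0.11035006]
1032 ((569.5928344726562, 67.28069305419922), (100.68350219726562, 249.0857696533203), 14.458724021911621)
```

View pics/s3.png

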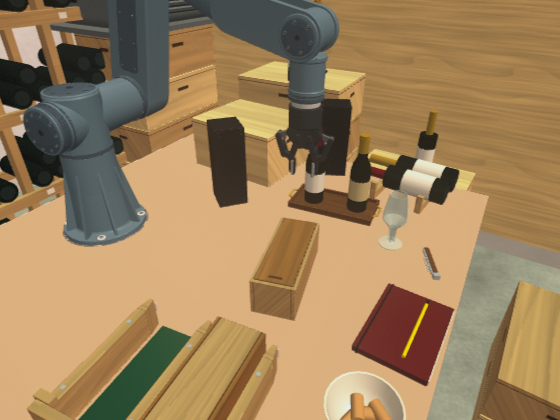

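The case lies on its back with the lid up at (285,265), and the bottle stands on the tray at (315,190). Now I go to the far side and push sideways with both fingers open.

servo_tool --series "-1 -0.012 0.01 0 0 0 -6.8;-1 -0.024 0.019 0 0 0 -13.6;-1 -0.036 0.029 0 0 0 -20.4;-1 -0.048 0.038 0 0 0 -27.2;-1 -0.06 0.048 0 0 0 -34;-1 -0.072 0.057 0 0 0 -40.8;-1 -0.084 0.067 0 0 0 -47.6;-1 -0.096 0.076 0 0 0 -54.4;-1 -0.108 0.086 0 0 0 -61.2;-1 -0.12 0.096 0 0 0 -68;-1 -0.132 0.105 0 0 0 -75;-1 -0.144 0.115 0 0 0 -81.8"

```text
time_s: 12.55
eef_pos: [0.6861, 0.0785, 0.2391]
eef_rot: [-0.0, -0.055, 0.999, 0.0]
wrist_force: [-0.3, -0.0, 0.2]
opening: 1.005
grasp_force: 0.0
```

servo_tool --series "-1 0 0 0 0 0 0;-1 0 0 0 0 0 0;-1 0 0 0 0 0 0"

```text
time_s: 12.8
eef_pos: [0.685, 0.0793, 0.239]
eef_rot: [-0.0, -0.05, 0.999, 0.0]
wrist_force: [0.2, -0.8, 0.3]
opening: 1.003
grasp_force: 0.0
```

```bash
cat >> h.py <<'E'
e1=np.array([.9943,.1063]);e2=np.array([-.1063,.9943])
def case(f,view='top',zt=.09):
    q=cloud(snap(view,f)).reshape(-1,3); m=(q[:,0]>.35)&(q[:,0]<.66)&(q[:,1]>-.5)&(q[:,1]<.25)&(np.abs(q[:,2]-zt)<.007)
    P=q[m]; P=P[P[:,:2]@e1<.8]; r=cv2.minAreaRect((P[:,:2]*1000).astype(np.float32)); c=np.array(r[0])/1000
    print('case',len(P),r,'e1,e2',(c@e1).round(4),(c@e2).round(4),np.median(P[:,2])); return c
def rep():
    o=ctrl.get_obs();p,Rt=tool(o); print('tcp',p.round(4),'e1,e2',(p[:2]@e1).round(4),(p[:2]@e2).round(4),'yaw y',np.degrees(np.arctan2(Rt[1,1],Rt[0,1])).round(2),'q',o['q'].round(2)); return p,Rt
E
python3 - <<'E'
from h import *
p,Rt=rep();q=cloud(snap('top','t4')).reshape(-1,3)
m=(q[:,0]>.45)&(q[:,0]<.66)&(q[:,1]>-.15)&(q[:,1]<.25)&(q[:,2]>.08)&(q[:,2]<.1);P=q[m]
print(len(P),np.percentile(P[:,2],[5,50,95]),cv2.minAreaRect((P[:,:2]*1000).astype(np.float32)))
t=.69*e1+.006*e2
print((Rt.T@(np.array([*t,.06])-p)).round(4))
E
```

```text
tcp [0.685  0.0793 0.239 ] e1,e2 0.6895 0.006 yaw y 95.71 q [-0.06  0.45  1.31  0.    1.39 -1.73]
933 [0.08576366 0.09097856 0.09605663] ((572.0419311523438, 60.14654541015625), (101.61244201660156, 250.94969177246094), 14.755788803100586)
[-6.00e-04 -1.00e-04  1.79e-01]
```

servo_tool --series "-1 0 -0.003 0.04 0 0 0;-1 0 -0.006 0.08 0 0 -0.4;-1 0 -0.006 0.12 0 0 -0.4;-1 0 -0.006 0.155 0 0 -0.4;-1 0 -0.006 0.179 0 0 -0.4;-1 0 -0.006 0.179 0 0 -0.4;-1 0.014 -0.006 0.179 0 0 -0.4;-1 0.028 -0.006 0.179 0 0 -0.4;-1 0.04 -0.006 0.179 0 0 -0.4;-1 0.052 -0.006 0.179 0 0 -0.4;-1 0.064 -0.006 0.179 0 0 -0.4;-1 0.076 -0.006 0.179 0 0 -0.4"

```text
time_s: 13.85
eef_pos: [0.6128, 0.0648, 0.0639]
eef_rot: [0.003, -0.055, 0.999, -0.001]
wrist_force: [4.4, -0.9, 0.5]
opening: 1.001
grasp_force: 0.0
```

servo_tool --series "-1 0.012 0 0 0 0 0;-1 0.024 0 0 0 0 0;-1 0.036 0 0 0 0 0;-1 0.048 0 0 0 0 0;-1 0.06 0 0 0 0 0;-1 0.072 0 0 0 0 0;-1 0.08 0 0 0 0 0;-1 0.084 0 0 0 0 0;-1 0.084 0 0 0 0 0"

```text
time_s: 14.6
eef_pos: [0.5284, 0.0557, 0.0623]
eef_rot: [0.002, -0.055, 0.999, -0.0]
wrist_force: [4.3, 1.6, 2.1]
opening: 0.999
grasp_force: 0.0
```

```bash
python3 - <<'E'
from h import *
rep(); q=cloud(snap('top','t5')).reshape(-1,3)
m=(q[:,0]>.35)&(q[:,0]<.66)&(q[:,1]>-.17)&(q[:,1]<.3)&(np.abs(q[:,2]-.09)<.008);P=q[m];r=cv2.minAreaRect((P[:,:2]*1000).astype(np.float32));c=np.array(r[0])/1000
print(len(P),r,c@e1,c@e2)
E
```

```text
tcp [0.5284 0.0557 0.0623] e1,e2 0.5313 -0.0008 yaw y 96.25 q [-0.12  0.35  1.85  0.    0.94 -1.8 ]
1360 ((465.0841369628906, 54.81871795654297), (100.48308563232422, 249.8865966796875), 6.317376136779785) 0.46826038710098267 0.00506780750503539
```

View pics/t5.png

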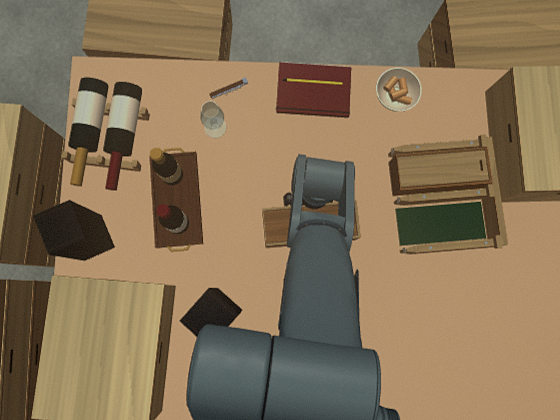

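The case at (310,225) is now parallel to the berth, 22 mm short of its centreline. I'll finish the sideways push and back off.

servo_tool --series "-1 0.008 0 0 0 0 0;-1 0.016 0 0 0 0 0;-1 0.022 0 0 0 0 0;-1 0.022 0 0 0 0 0;-1 0.022 0 0 0 0 0;-1 0.01 0 0 0 0 0;-1 -0.01 0 0 0 0 0;-1 -0.025 0 0 0 0 0;-1 -0.025 0 -0.04 0 0 0;-1 -0.025 0 -0.08 0 0 0;-1 -0.025 0 -0.12 0 0 0;-1 -0.025 0 -0.14 0 0 0"

```text
time_s: 15.65
eef_pos: [0.5531, 0.0583, 0.204]
eef_rot: [0.001, -0.055, 0.998, -0.0]
wrist_force: [1.1, -0.4, 0.6]
opening: 1.0
grasp_force: 0.0
```

servo_tool --series "0 0.007 0.015 0 0 0 7.1;0 0.015 0.03 0 0 0 14.2;0 0.023 0.045 0 0 0 21.3;0 0.031 0.06 0 0 0 28.4;0 0.04 0.075 0 0 0 35.5;0 0.05 0.09 0 0 0 42.6;0 0.06 0.105 0 0 0 49.7;0 0.07 0.12 0 0 0 56.8;0 0.08 0.135 0 0 0 63.9;0 0.09 0.15 0 0 0 71;0 0.1 0.165 0 0 0 78.1;0 0.11 0.18 0 0 0 85.2"

```text
time_s: 16.65
eef_pos: [0.4213, 0.2256, 0.1993]
eef_rot: [-0.001, 0.638, 0.77, -0.002]
wrist_force: [-0.4, -0.2, 0.6]
opening: 0.498
grasp_force: 0.0
```

servo_tool --series "0 0 0 0 0 0 4.8;0 0 0 0 0 0 4.8;0 0 0 0 0 0 4.8"

```text
time_s: 16.9
eef_pos: [0.4223, 0.2252, 0.1997]
eef_rot: [-0.001, 0.666, 0.746, -0.001]
wrist_force: [0.6, -0.3, -0.4]
opening: 0.5
grasp_force: 0.0
```

```bash
python3 - <<'E'
from h import *
p,Rt=rep(); q=cloud(snap('top','t6')).reshape(-1,3)
m=(q[:,0]>.35)&(q[:,0]<.66)&(q[:,1]>-.17)&(q[:,1]<.3)&(np.abs(q[:,2]-.09)<.008);P=q[m];r=cv2.minAreaRect((P[:,:2]*1000).astype(np.float32));c=np.array(r[0])/1000
print(len(P),r,c@e1,c@e2)
q=cloud(snap('scene','s6')).reshape(-1,3)
m=(q[:,0]>.35)&(q[:,0]<.66)&(q[:,1]>-.17)&(q[:,1]<.16)&(np.abs(q[:,2]-.09)<.008);P=q[m];r=cv2.minAreaRect((P[:,:2]*1000).astype(np.float32));c2=np.array(r[0])/1000
print(len(P),r,c2@e1,c2@e2)
t=c@e1*e1+.18*e2; print((Rt.T@(np.array([*t,.06])-p)).round(4))
E
```

```text
tcp [0.4223 0.2252 0.1997] e1,e2 0.4439 0.179 yaw y 6.45 q [ 0.24  0.03  1.9  -0.    1.22  0.13]
3103 ((442.7493591308594, 52.3402099609375), (100.79915618896484, 250.45870971679688), 6.192532539367676) 0.44578945210266113 0.004977613888549802
2593 ((479.5898132324219, -24.929763793945312), (169.02806091308594, 406.0438232421875), 26.13966941833496) 0.4742061174057007 -0.07576806128692627
[0.0011 0.0022 0.1397]
```

servo_tool --series "0 0 0.002 0.04 0 0 0.3;0 0 0.002 0.08 0 0 0.3;0 0 0.002 0.115 0 0 0.3;0 0 0.002 0.14 0 0 0.3;0 0 0.002 0.14 0 0 0.3;0 -0.012 0.002 0.14 0 0 0.3;0 -0.024 0.002 0.14 0 0 0.3;0 -0.034 0.002 0.14 0 0 0.3;0 -0.042 0.002 0.14 0 0 0.3"

```text
time_s: 17.75
eef_pos: [0.4308, 0.1832, 0.0616]
eef_rot: [0.0, 0.669, 0.743, 0.001]
wrist_force: [0.0, 5.4, 1.5]
opening: 0.499
grasp_force: 0.0
```

servo_tool --series "0 -0.012 0 0 0 0 0;0 -0.024 0 0 0 0 0;0 -0.036 0 0 0 0 0;0 -0.048 0 0 0 0 0;0 -0.06 0 0 0 0 0;0 -0.072 0 0 0 0 0;0 -0.084 0 0 0 0 0;0 -0.096 0 0 0 0 0;0 -0.108 0 0 0 0 0;0 -0.12 0 0 0 0 0;0 -0.13 0 0 0 0 0;0 -0.13 0 0 0 0 0"

```text
time_s: 18.75
eef_pos: [0.4442, 0.0528, 0.0614]
eef_rot: [0.001, 0.67, 0.743, 0.0]
wrist_force: [-0.4, -0.2, -0.7]
opening: 0.503
grasp_force: 0.0
```

```bash
python3 - <<'E'
from h import *
p,Rt=rep(); q=cloud(snap('top','t7')).reshape(-1,3)
m=(q[:,:2]@e1<.52)&(q[:,:2]@e1>.37)&(q[:,1]>-.29)&(q[:,1]<.2)&(np.abs(q[:,2]-.09)<.008);P=q[m];r=cv2.minAreaRect((P[:,:2]*1000).astype(np.float32));c=np.array(r[0])/1000
print(len(P),r,c@e1,c@e2)
E
```

```text
tcp [0.4442 0.0528 0.0614] e1,e2 0.4473 0.0053 yaw y 5.9 q [-0.15  0.19  2.06 -0.    0.89 -0.25]
2309 ((454.4161682128906, -71.86849975585938), (100.37798309326172, 278.13812255859375), 5.887021541595459) 0.44418637453002924 -0.11976328798828124
```

servo_tool --series "0 -0.012 0 0 0 0 0;0 -0.024 0 0 0 0 0;0 -0.036 0 0 0 0 0;0 -0.048 0 0 0 0 0;0 -0.06 0 0 0 0 0;0 -0.072 0 0 0 0 0;0 -0.084 0 0 0 0 0;0 -0.096 0 0 0 0 0;0 -0.108 0 0 0 0 0;0 -0.12 0 0 0 0 0;0 -0.13 0 0 0 0 0;0 -0.14 0 0 0 0 0"

```text
time_s: 19.8
eef_pos: [0.4575, -0.0843, 0.0605]
eef_rot: [-0.001, 0.669, 0.743, 0.0]
wrist_force: [-0.3, 6.3, 4.5]
opening: 0.501
grasp_force: 0.0
```

servo_tool --series "0 -0.01 0 0 0 0 0;0 -0.02 0 0 0 0 0;0 -0.03 0 0 0 0 0;0 -0.04 0 0 0 0 0;0 -0.05 0 0 0 0 0;0 -0.06 0 0 0 0 0"

```text
time_s: 20.3
eef_pos: [0.4636, -0.1438, 0.0604]
eef_rot: [-0.001, 0.669, 0.743, 0.0]
wrist_force: [-0.9, 6.5, 3.7]
opening: 0.502
grasp_force: 0.0
```

```bash
python3 - <<'E'
from h import *
p,Rt=rep(); snap('scene','s8');q=cloud(snap('top','t8')).reshape(-1,3)
m=(q[:,:2]@e1<.503)&(q[:,:2]@e1>.388)&(q[:,1]>-.6)&(q[:,1]<.1)&(np.abs(q[:,2]-.09)<.01);P=q[m];r=cv2.minAreaRect((P[:,:2]*1000).astype(np.float32));c=np.array(r[0])/1000
w=P[:,:2]@e2;print(len(P),r,c@e1,c@e2,[ (round(float(b),3),int(n)) for n,b in zip(*np.histogram(w,bins=np.arange(-.52,-.17,.006)))])
E
```

```text
tcp [ 0.4636 -0.1438  0.0604] e1,e2 0.4457 -0.1922 yaw y 5.99 q [-0.55  0.27  1.96  0.    0.92 -0.65]
1895 ((486.313232421875, -368.4197998046875), (114.61714172363281, 474.1377868652344), 7.132875442504883) 0.444378222277832 -0.4180149035522461 [(-0.52, 0), (-0.514, 23), (-0.508, 88), (-0.502, 88), (-0.496, 87), (-0.49, 17), (-0.484, 11), (-0.478, 3), (-0.472, 0), (-0.466, 0), (-0.46, 41), (-0.454, 80), (-0.448, 81), (-0.442, 80), (-0.436, 87), (-0.43, 83), (-0.424, 85), (-0.418, 85), (-0.412, 86), (-0.406, 79), (-0.4, 85), (-0.394, 92), (-0.388, 70), (-0.382, 92), (-0.376, 82), (-0.37, 63), (-0.364, 53), (-0.358, 33), (-0.352, 28), (-0.346, 15), (-0.34, 4), (-0.334, 0), (-0.328, 0), (-0.322, 0), (-0.316, 0), (-0.31, 0), (-0.304, 0), (-0.298, 0), (-0.292, 0), (-0.286, 0), (-0.28, 5), (-0.274, 13), (-0.268, 21), (-0.262, 23), (-0.256, 16), (-0.25, 13), (-0.244, 7), (-0.238, 2), (-0.232, 0), (-0.226, 0), (-0.22, 0), (-0.214, 0), (-0.208, 0), (-0.202, 0), (-0.196, 0), (-0.19, 0), (-0.184, 7), (-0.178, 0)]
```

View pics/s8.png

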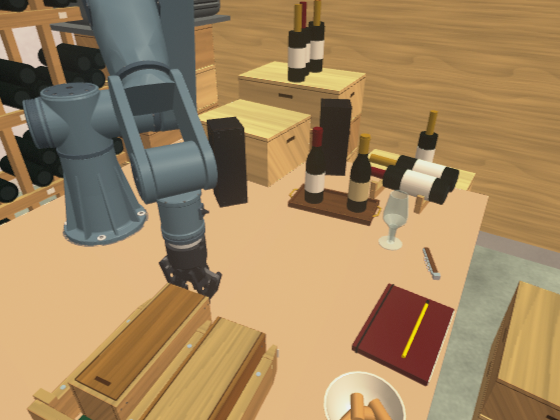

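The case is in the berth at (145,340), about 30 mm short of the back board. I'll go on slowly.

servo_tool --series "0 -0.006 0 0 0 0 0;0 -0.012 0 0 0 0 0;0 -0.017 0 0 0 0 0;0 -0.021 0 0 0 0 0;0 -0.024 0 0 0 0 0"

```text
time_s: 20.82
eef_pos: [0.4661, -0.1679, 0.0602]
eef_rot: [-0.001, 0.669, 0.743, 0.0]
wrist_force: [-0.6, 4.5, 1.7]
opening: 0.499
grasp_force: 0.0
```

servo_tool --series "0 -0.0015 0 0 0 0 0;0 -0.003 0 0 0 0 0;0 -0.004 0 0 0 0 0"

```text
time_s: 21.07
eef_pos: [0.4666, -0.1722, 0.0602]
eef_rot: [-0.0, 0.669, 0.743, -0.0]
wrist_force: [-0.2, 5.3, 1.3]
opening: 0.499
grasp_force: 0.0
```

servo_tool --series "0 -0.0015 0 0 0 0 0;0 -0.003 0 0 0 0 0"

```text
time_s: 21.23
eef_pos: [0.467, -0.1753, 0.0601]
eef_rot: [-0.0, 0.669, 0.743, -0.0]
wrist_force: [-1.0, 3.1, -1.1]
opening: 0.493
grasp_force: 0.0
```

servo_tool --series "0 -0.0015 0 0 0 0 0;0 -0.003 0 0 0 0 0"

```text
time_s: 21.4
eef_pos: [0.4674, -0.1785, 0.0602]
eef_rot: [-0.0, 0.669, 0.743, -0.0]
wrist_force: [-0.1, 2.6, -2.1]
opening: 0.501
grasp_force: 0.0
```

servo_tool --series "0 -0.0015 0 0 0 0 0;0 -0.002 0 0 0 0 0"

```text
time_s: 21.57
eef_pos: [0.4675, -0.1802, 0.0602]
eef_rot: [-0.0, 0.669, 0.743, 0.0]
wrist_force: [-0.4, 7.3, 1.9]
opening: 0.496
grasp_force: 0.0
```

```bash
python3 - <<'E'
from h import *
p,Rt=rep(); print(ctrl.get_obs()['wrist_force']);q=cloud(snap('top','t9')).reshape(-1,3)
m=(q[:,:2]@e1<.503)&(q[:,:2]@e1>.388)&(q[:,1]>-.6)&(q[:,1]<.1)&(np.abs(q[:,2]-.09)<.01);P=q[m]
w=P[:,:2]@e2;print([ (round(float(b),3),int(n)) for n,b in zip(*np.histogram(w,bins=np.arange(-.52,-.4,.003)))])
E
```

```text
tcp [ 0.4675 -0.1802  0.0602] e1,e2 0.4457 -0.2288 yaw y 5.96 q [-0.61  0.3   1.92  0.    0.92 -0.71]
[-0.36021397  7.33542174  1.86234435]
[(-0.52, 0), (-0.517, 0), (-0.514, 0), (-0.511, 16), (-0.508, 44), (-0.505, 45), (-0.502, 42), (-0.499, 50), (-0.496, 36), (-0.493, 25), (-0.49, 47), (-0.487, 40), (-0.484, 46), (-0.481, 38), (-0.478, 49), (-0.475, 43), (-0.472, 41), (-0.469, 40), (-0.466, 44), (-0.463, 36), (-0.46, 40), (-0.457, 49), (-0.454, 41), (-0.451, 35), (-0.448, 40), (-0.445, 47), (-0.442, 46), (-0.439, 42), (-0.436, 39), (-0.433, 43), (-0.43, 37), (-0.427, 50), (-0.424, 39), (-0.421, 45), (-0.418, 38), (-0.415, 39), (-0.412, 33), (-0.409, 34), (-0.406, 19)]
```

Nearly no gap is left. I'll press until the force rises clearly.

servo_tool --series "0 -0.0015 0 0 0 0 0;0 -0.002 0 0 0 0 0"

```text
time_s: 21.78
eef_pos: [0.4673, -0.1802, 0.0601]
eef_rot: [-0.002, 0.669, 0.743, 0.001]
wrist_force: [-1.4, 16.1, 6.8]
opening: 0.501
grasp_force: 0.0
```

servo_tool --series "0 -0.0015 0 0 0 0 0;0 -0.0015 0 0 0 0 0"

```text
time_s: 21.95
eef_pos: [0.467, -0.1802, 0.0599]
eef_rot: [-0.003, 0.669, 0.743, 0.002]
wrist_force: [-1.3, 20.8, 8.3]
opening: 0.504
grasp_force: 0.0
```

Force is up to 21 N with no travel, so the case is home against the board. I'll retreat and check.

servo_tool --series "0 0.01 0 0 0 0 0;0 0.03 0 0 0 0 0;0 0.05 0 0 0 0 0;0 0.06 0 -0.04 0 0 0;0 0.06 0 -0.08 0 0 0;0 0.07 0 -0.12 0 0 0;0 0.1 0 -0.15 0 0 0;0 0.13 0 -0.18 0 0 0;0 0.13 0 -0.18 0 0 0;0 0.13 0 -0.18 0 0 0"

```text
time_s: 22.78
eef_pos: [0.456, -0.0544, 0.243]
eef_rot: [0.003, 0.669, 0.744, 0.001]
wrist_force: [0.1, -0.0, -0.1]
opening: 0.499
grasp_force: 0.0
```

```bash
python3 - <<'E'
from h import *
rep();snap('scene','s10');q=cloud(snap('top','t10')).reshape(-1,3)
u,v=q[:,:2]@e1,q[:,:2]@e2
for lo,hi in((.388,.503),(.53,.64)):
  m=(u<hi)&(u>lo)&(v>-.491)&(v<-.1)&(np.abs(q[:,2]-.09)<.01);P=q[m];r=cv2.minAreaRect((P[:,:2]*1000).astype(np.float32));c=np.array(r[0])/1000
  print(r,c@e1,c@e2,np.median(P[:,2]))
E
```

```text
tcp [ 0.456  -0.0544  0.243 ] e1,e2 0.4476 -0.1026 yaw y 6.1 q [-0.38 -0.08  1.91 -0.    1.31 -0.48]
((484.61114501953125, -338.3972473144531), (114.70573425292969, 205.8236541748047), 5.773535251617432) 0.4458772341033935 -0.3879825477203369 0.09063769723754977
((620.20068359375, -300.22149658203125), (109.5591049194336, 252.26893615722656), 6.232843399047852) 0.5847519946105958 -0.3644375667175293 0.090601286688068
```

View pics/t10.png

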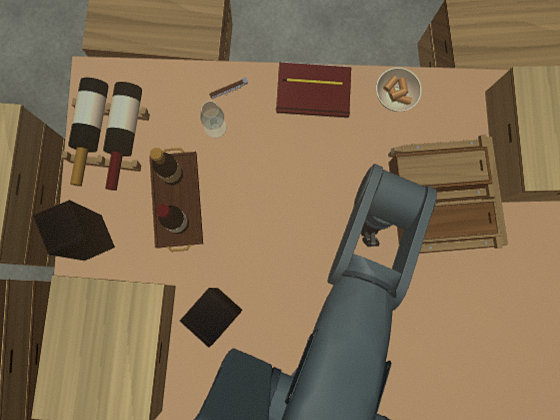

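The case sits flush at (460,220) beside the neighbour, which is undisturbed. Both bottles stand on the tray and the arm is clear, so I'm handing in.

```bash
python3 -c "
from bench import ctrl
print(ctrl.hand_in())"
```

```text
the job is handed in; nothing more can be done
None
```

The job is handed in, with no verdict returned: by my last measurements the bottle is upright on the tray's free half, the case is lid up and home in the green berth, and nothing else was visibly disturbed.

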